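Press a printed housing shut in locking C-clamp pliers

TASK

Stand the two-part printed housing upright in the mouth of the bench-mounted locking pliers and let go of it. Squeeze the handles together until they snap over centre and stay locked by themselves with the cap pressed fully home; take your hand off to see that they hold. Then flick the release lever so that the pliers spring open, without pulling on the handles, and leave the housing standing closed between the open jaws, nothing else on the bench disturbed.

Things in the scene. Friction and masses are not known exactly. Their poses are not given: they have to be found in the camera images.
- mouth (a point): Centre of the mouth of the flat-lying steel locking C-clamp pliers, on top of the 10 mm thick dark base plate (on the bench) where the part stands. Axes: x level along the pliers, away from the handles; y level across the mouth, from fixed jaw to moving jaw; z up. Open mouth: 74 mm wide in y, open from above. The pliers' body begins at x = -65 mm, so fingers fit on the part's x sides.
- anvil (a point): Centre of the flat face of the fixed jaw: dark steel, 40 mm wide (x), from 5 to 45 mm above the base plate, at y = -37 mm from mouth; same axes. The jaw arms lie beyond y = +-53 mm of the mouth, tops 35 mm above the plate.
- pad (a point): Centre of the face of the moving jaw's round rubber pad, 30 mm across, 25 mm above the base plate, about y = +37 mm, x = -3 mm from mouth when open. Closing swings it towards the anvil and pushes the part against the anvil, so the part's exact y in the mouth does not matter as long as it is put in clear of both jaws.
- squeeze_point (a point): Where to squeeze from above: midway between the two CLOSED handles, 217 mm behind the mouth (its -x), 35 mm above the bench, bench free below; axes as mouth. Handles: steel bars along x, 10 mm wide, 26 to 44 mm above the bench. Outer face of the fixed one y = -15 mm; of the moving one y = +38 mm open, +15 mm closed (span 53, then 30 mm). They run 30 mm farther back, 70 mm forward.
- handle_mid (a point): Point on the moving handle's centre line at the squeeze point, 80 mm from its upright hinge; moves with the handle.
- clamp_handle (a joint): Moving handle: 0 = fully open (a spring holds it there), 0.307 rad = fully closed on its stop. It passes over centre at about 0.28; beyond that it stays locked by itself if a part is in the jaws, and springs open if not. Squeezing takes up to about 15 N at the squeeze point.
- clamp_release (a joint): Release lever, upright hinge in the tail of the fixed handle, 23 mm behind squeeze_point: 0 = rest (a light spring returns it), 0.45 rad = fully flicked. With the handles locked its nose meets the moving handle at about 0.1 rad and has pushed it back over centre by about 0.2 rad; 1 to 3 N at the paddle.
- paddle (a point): Centre of the release lever's paddle: dark steel plate 28 mm long (x), 6 mm thick (y), 24 to 46 mm above the bench, sticking out behind both handles, 45 mm from the lever's hinge. Axes at rest as mouth, turning with the lever. To flick it, push it with shut fingers along -y of mouth (towards the fixed handle's side); fully flicked it has moved 20 mm.
- housing_center (a point): Centre, 25 mm above the underside, of the loose light grey printed housing, a box with vent slots and a round port on top: 60 mm long when closed (its x), 40 mm wide (y), 50 mm high (z), 0.2 kg. Body from x = -30 to +22 mm, then the 8 mm cap, proud at first with a dark neck in the gap. Grasp it across its width. In the mouth its x lies along y of mouth, either way round.
- cap (a joint): How far the housing's cap stands proud of home, in m: starts at 0.0045 to 0.007 (outer face at x = +34.5 to +37 mm of housing_center), 0 = fully home. A tight press fit, about 10 N; stays where it is pushed.
- tub: White printed round tub, 72 mm across, 50 mm high; leave alone. Origin under its centre.
- glue_bottle: Small amber bottle, 75 mm tall; leave alone.
- tape_roll: Roll of brown tape lying flat, 90 mm across, 24 mm high; leave alone.
- screwdriver: Screwdriver lying on the bench; leave alone.

How it is judged:
On the way, in this order (a step that is already met when the one before it is completed fails the run):
1. the housing stands squarely in the open mouth, let go, its cap still proud (x of housing_center in the frame of mouth between -0.012 and 0.012 m and y of housing_center in the frame of mouth between -0.012 and 0.012 m and z of housing_center in the frame of mouth between 0.021 and 0.029 m and angle between the x axis of housing_center and the y axis of mouth, either way round below 0.15 rad and angle between housing_center's own z axis and vertical below 0.08 rad and value of joint cap above 0.003 m and value of joint clamp_handle below 0.05 rad and contact force between the fingers and housing below 0.3 N), for 0.2 s.
2. the pliers are locked over centre on the housing, cap home, and hold with the handles let go (x of housing_center in the frame of mouth between -0.012 and 0.012 m and y of housing_center in the frame of mouth between -0.012 and 0.012 m and z of housing_center in the frame of mouth between 0.021 and 0.029 m and angle between the x axis of housing_center and the y axis of mouth, either way round below 0.15 rad and angle between housing_center's own z axis and vertical below 0.08 rad and value of joint clamp_handle above 0.275 rad and value of joint cap below 0.0015 m and contact force between clamp and housing above 5 N and contact force between each of the arm, the fingers and anything else below 0.3 N), for 0.4 s.
3. the release lever is flicked and frees the pliers, the handles not touched (value of joint clamp_release above 0.1 rad and value of joint clamp_handle below 0.22 rad and contact force between each of the fingers, the arm and clamp_handle below 0.3 N).
At the end, for the whole second after the job is handed in: Housing at rest on the plate in the open mouth: centre within 12 mm of the mouth's each way, upright (0.08 rad), square to it (0.15 rad), cap within 1.5 mm of home; handle within 0.03 rad of fully open, release lever back at rest (0.05 rad) (x of housing_center in the frame of mouth between -0.012 and 0.012 m and y of housing_center in the frame of mouth between -0.012 and 0.012 m and z of housing_center in the frame of mouth between 0.021 and 0.029 m and angle between the x axis of housing_center and the y axis of mouth, either way round below 0.15 rad and angle between housing_center's own z axis and vertical below 0.08 rad and value of joint cap below 0.0015 m and value of joint clamp_handle below 0.03 rad and value of joint clamp_release below 0.05 rad and linear speed of housing below 0.01 m/s); the robot touches nothing.
It fails at once if a bystander is moved by more than 25 mm (distance of any of tub, glue_bottle, tape_roll, screwdriver from where it was at the start of the episode above 0.025 m).
It fails at once if the housing is knocked over (angle between housing_center's own z axis and vertical above 0.6 rad).
It also fails if it takes over 54 s, if anything falls off the work surface, if the arm or the gripper's body presses on something with over 40 N, if the wrist force passes 120 N, or if a joint passes its speed limit or range.

ROBOT

A 7-joint arm with a two-finger parallel gripper is mounted at the origin on the work surface. World frame = base frame: x ahead of the robot, y to its left, z up, the work surface at z = 0. Lengths are in m, angles in rad, forces in N, time in s.
With the tool pointing down it reaches from about 0.425 to 0.875 m from the base axis. Payload 8.4 kg.
Tool frame: the origin (TCP) lies between the finger pads; the fingertips stand 19 mm ahead of it and the grasp point (between the pads) is the TCP (env.finger_overhang is the distance from the TCP to the fingertips, in m); z points along the fingers, y is the line along which they close (so a half turn about z gives the same grasp; the last joint's range is limited). The gripper opens to 85 mm and grips with 20 to 120 N. Pads are 22 mm wide; open, the fingers measure 114 mm over their backs; the gripper's body (76 mm by 85 mm) begins 54 mm behind the grasp point. The pads swing forward as they close: fully open they stand 13 mm farther back than shut.
Start: joints at [-1.416, 0.333, 0.04, 1.465, -0.013, 1.343, -0.059], TCP at [0.163, 0.629, 0.25] pointing down, gripper open.
Joint ranges: [-2.58, 2.58], [-0.38, 2.09], [-1.3, 1.39], [0.25, 2.4], [-1.5, 4.64], [0.08, 2.09], [-2.65, 2.65]. Speed limits (rad/s): [2.22, 2.22, 2.79, 2.79, 3.14, 3.14, 3.14].

INTERFACE

Orientations are given as a unit quaternion [x, y, z, w].
In Python, from station import env, vision gives the robot as it stands.
- The arm moves only by the shell command python3 -m inch 'ROWS' [FORCE]. ROWS is JSON, one flat list of numbers, 7 for each row, row after row: the turn, a rotation vector about the tool's x, y, z in units of 8 degrees (1.0 is 8 degrees), then the shift along the tool's x, y, z in mm, then the closure, from 0 (fully open) to 1 (shut). A call has 1 to 20 rows; each row shifts and turns the commanded pose from where the row before left it, along the tool's axes as they then stand; what a row does not reach is not made up. A row lasts 1/10 s, in which the tool goes at most 50 mm and 8.59 degrees, less where a joint would pass 70% of its speed; a pose out of reach is approached as far as the arm can. A call is refused whole if a number of a shift passes 50 or a number of a turn 1, either way. A call with a gripper value outside its range is refused whole. The fingers move at their own pace and stop on an object; FORCE is the grip in N (left out, the last holds). Time passes only in rows, so rows that do not move let the fingers close. It gives the time, the measured TCP pose, the force, the opening and the grip force at its end, in the units of the state.
- env.observe(): the state, without advancing time (a new reading comes with each control period).
- vision.capture(name): name is "side" or "top"; returns a dict with "color" (420x560x3 uint8, blue, green, red), "depth" (420x560 float32, m along the optical axis (not along the pixel's ray), 0 where there is no reading), "fx", "fy", "cx", "cy" (pixels), "R" (3x3) and "t" (3): a world point X has camera coordinates R X + t. Camera axes: x right, y down, z forward; pixel columns grow to the right and rows downward; lengths in m; the calibration is good to about 2 mm. A picture is of the moment at which its call begins.
- env.sign_off(): hands the job in; it is judged then, once.
The state is a dict: "clock": time; "joint_positions": joint angles; "joint_velocities": joint speeds; "tau": joint torques, N m; "tool_pos": TCP position; "ee_rot": TCP orientation; "wrist_force": force on the tool from outside, world axes, zero at the start; "torque": the same for the moment, N m; "gripper_width": opening from 0.0 (shut) to 1.0 (fully open); "grasp_force": force on a finger pad.
Only numpy, scipy, OpenCV 4.12 (cv2) and the standard library are available. Lean on these libraries where they do the work, as an engineer would, in place of code of your own. Each camera call takes 0.05 s, during which the arm holds its last target. There are 200 camera calls.

## Working session

There is one attempt and no reset: what is moved stays moved. The work goes in short steps, Python scripts to look and compute and a shell command to move; the robot and the scene stay as the last step left them, time stands still between calls to the robot, and variables do not carry over. Pictures are saved under pics/ and viewed, at most 14 in all, crops included, and the job is handed in when it is done.

```bash
mkdir -p pics; ls
cat > h.py <<'E'
import numpy as np,cv2
from station import env,vision
def cloud(c):
    d=c["depth"];v,u=np.mgrid[:d.shape[0],:d.shape[1]]
    P=np.stack([(u-c["cx"])*d/c["fx"],(v-c["cy"])*d/c["fy"],d],-1)
    W=(P-np.array(c["t"]))@np.array(c["R"]); W[d==0]=np.nan
    return W
E
python3 - <<'E'
from h import *
for n in("top","side"):
    c=vision.capture(n);cv2.imwrite(f"pics/{n}0.png",c["color"]);np.savez(f"{n}0.npz",W=cloud(c),color=c["color"])
    print(n,c["fx"],np.round(-np.array(c["R"]).T@c["t"],3))
s=env.observe();print(s["tool_pos"],s["ee_rot"],s["clock"])
E
```

```text
pics
top 444.9073971483906 [ 0.447 -0.006  1.199]
side 474.61403009982814 [ 0.256 -0.691  0.621]
[0.16311766 0.62879285 0.24951411] [ 1.26590886e-01  9.91954741e-01 -7.32081820e-04 -6.30725054e-05] 0.1
```

View pics/top0.png

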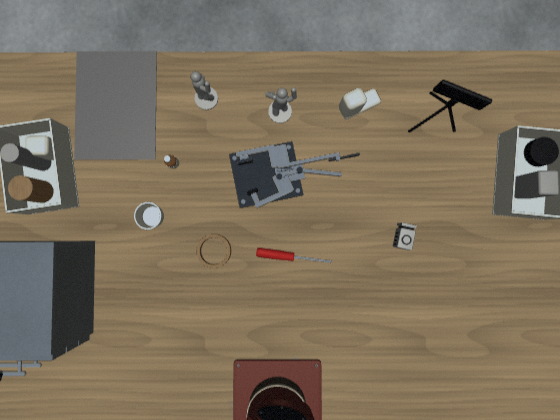

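View pics/side0.png

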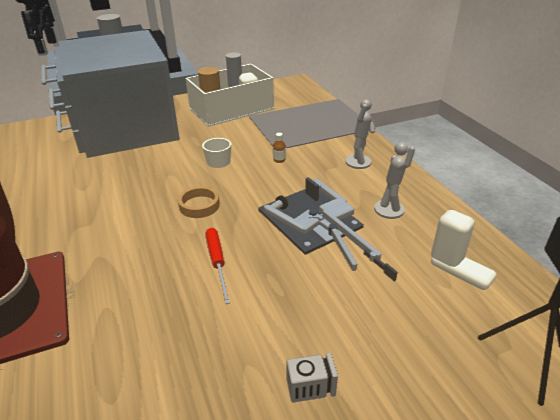

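Run:
```python
from h import *
T=np.load("top0.npz");S=np.load("side0.npz")
a=cv2.resize(T["color"][130:220,220:370],None,fx=5,fy=5,interpolation=cv2.INTER_CUBIC)
b=cv2.resize(T["color"][215:260,385:430],None,fx=6,fy=6,interpolation=cv2.INTER_CUBIC)
a=np.vstack([a,np.zeros((150,750,3),np.uint8)]);a=a[:600];a[-150:,-200:]=0
cv2.imwrite("pics/a.png",a);cv2.imwrite("pics/b.png",b)
for n,D in(("top",T),("side",S)):
    W=D["W"];
    m=(W[...,2]>.04)&(W[...,2]<.06)&(abs(W[...,0]-.43)<.1)&(abs(W[...,1]+.35)<.15)
    p=W[m][:,:2];print(n,m.sum(),cv2.minAreaRect((p*1000).astype(np.float32)),p.min(0),p.max(0),np.median(W[m][:,2]))
W=T["W"]
for u,v in [(237,157),(298,146),(242,206),(303,197),(246,160),(253,192),(340,173),(320,160),(350,155),(358,155),(405,237)]:print(u,v,np.round(W[v,u],4))
```

```text
top 399 ((441.5417785644531, -332.9437255859375), (39.50365447998047, 65.78598022460938), 77.35067749023438) [ 0.40680389 -0.35888468] [ 0.47648325 -0.30841893] 0.04969823733446702
side 1301 ((440.46929931640625, -336.1951599121094), (41.64137649536133, 65.91739654541016), 77.371826171875) [ 0.40472918 -0.36213711] [ 0.47585057 -0.31070584] 0.04961963969435853
237 157 [0.6525 0.1077 0.0134]
298 146 [ 0.685  -0.0569 -0.0017]
242 206 [0.5208 0.0942 0.0098]
303 197 [ 0.5458 -0.07   -0.0032]
246 160 [0.6379 0.0805 0.0525]
253 192 [0.555  0.0626 0.046 ]
340 173 [ 0.6049 -0.1647  0.0414]
320 160 [ 6.461e-01 -1.164e-01  5.000e-04]
350 155 [ 0.6512 -0.1903  0.0478]
358 155 [ 0.6546 -0.2146  0.0282]
405 237 [ 0.4377 -0.329   0.0515]
```

View pics/a.png

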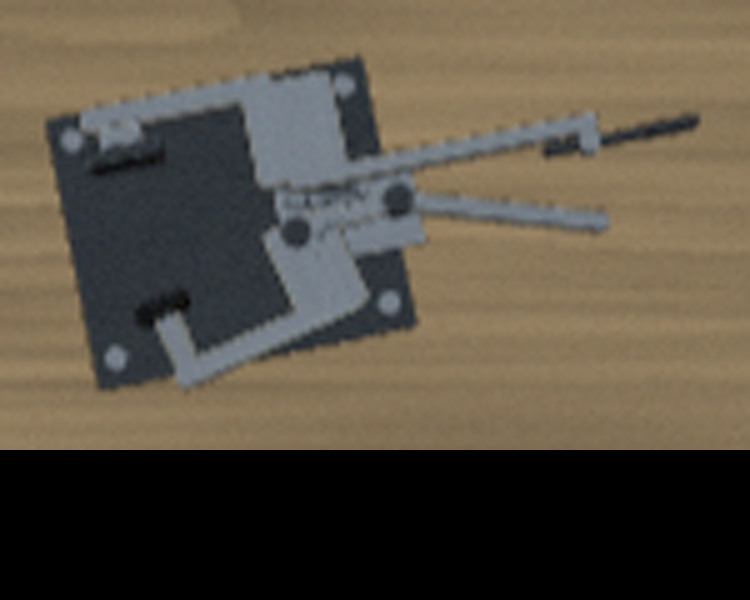

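View pics/b.png

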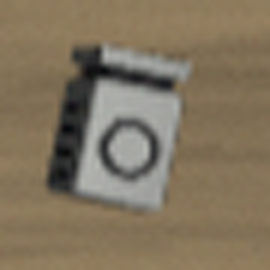

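Run:
```python
from h import *
T=np.load("top0.npz");S=np.load("side0.npz")
def reg(D,pts,z0,z1):
    W=D["W"];m=np.zeros(W.shape[:2],np.uint8);cv2.fillPoly(m,[np.array(pts)],1)
    return W[(m>0)&(W[...,2]>z0)&(W[...,2]<z1)]
px=lambda l:[(int(220+x/5),int(130+y/5)) for x,y in l]
fh=reg(T,px([(370,140),(600,100),(610,160),(370,190)]),.038,.049)
mh=reg(T,px([(425,185),(620,205),(620,240),(425,225)]),.038,.049)
def line(p):
    vx,vy,a,b=cv2.fitLine((p[:,:2]).astype(np.float32),cv2.DIST_HUBER,0,.001,.001).ravel();s=np.sign(vy);return np.array([vx*s,vy*s]),np.array([a,b])
d,c=line(fh);d2,c2=line(mh);print("fixed",d,c,len(fh),"angle",np.arctan2(d[1],d[0]),"mov angle",np.arctan2(d2[1],d2[0]),len(mh))
pl=np.vstack([reg(D,px([(0,0),(749,0),(749,449),(0,449)]),.006,.014) if D is T else D["W"][(D["W"][...,2]>.006)&(D["W"][...,2]<.014)&(abs(D["W"][...,0]-.6)<.12)&(abs(D["W"][...,1]-.03)<.12)] for D in(T,S)])
r=cv2.minAreaRect((pl[:,:2]*1000).astype(np.float32));print("plate",r)
x=d;y=np.array([-d[1],d[0]])
loc=lambda p:np.c_[(p[:,:2]-c)@x,(p[:,:2]-c)@y,p[:,2]]
print("handle y spread",np.percentile(loc(fh)[:,1],[2,50,98]),"end x",loc(fh)[:,0].min())
for n,D in(("top",T),("side",S)):
    W=D["W"];ok=np.isfinite(W[...,0]);p=W[ok];g=loc(p)
    dark=D["color"][ok].max(1)<70
    dk=dark&(g[:,2]>.018)&(g[:,2]<.062)&(abs(p[:,0]-.6)<.1)&(abs(p[:,1]-.05)<.07)&(p[:,1]>.03)
    for nm,s in(("anvil",p[:,0]>.6),("pad",p[:,0]<.6)):
        q=g[dk&s];print(n,nm,len(q),np.round(np.percentile(q,[2,10,50,90,98],axis=0).T,4).tolist() if len(q) else '')
    q=g[(p[:,2]>.025)&(p[:,2]<.05)&(p[:,1]<-.16)&(p[:,1]>-.3)&(abs(p[:,0]-.65)<.08)]
    print(n,"tail",len(q),np.round(np.percentile(q,[2,50,98],axis=0).T,4).tolist() if len(q) else '')
```

```text
fixed [-0.17563435  0.98445547] [ 0.6413588  -0.09336556] 219 angle 1.7473464 mov angle 1.4622475 146
plate ((604.5123291015625, -45.56724548339844), (237.51776123046875, 399.4320373535156), 0.2997167706489563)
handle y spread [-0.00734069 -0.00022195  0.0138569 ] end x -0.07513359716119306
top anvil 71 [[0.1517, 0.1591, 0.1747, 0.1921, 0.1949], [-0.0328, -0.0301, -0.0256, -0.0246, -0.0244], [0.0192, 0.0259, 0.0518, 0.0575, 0.0589]]
top pad 51 [[0.157, 0.1592, 0.1707, 0.1815, 0.1843], [0.0479, 0.0492, 0.0545, 0.06, 0.0778], [0.0345, 0.0397, 0.0471, 0.0504, 0.0511]]
top tail 75 [[-0.1218, -0.0906, -0.0606], [0.0009, 0.0075, 0.0524], [0.0298, 0.043, 0.0489]]
side anvil 184 [[0.1532, 0.154, 0.1677, 0.1863, 0.191], [-0.0322, -0.0292, -0.0252, -0.0238, -0.0232], [0.0192, 0.0217, 0.0367, 0.0517, 0.0536]]
side pad 77 [[0.1537, 0.1547, 0.1598, 0.171, 0.175], [0.046, 0.0485, 0.0549, 0.0592, 0.0608], [0.0252, 0.03, 0.0429, 0.0492, 0.0506]]
side tail 358 [[-0.1254, -0.0878, -0.0607], [-0.0032, 0.0094, 0.0545], [0.0271, 0.0393, 0.0467]]
```

```bash
cat >> h.py <<'E'
from scipy.spatial.transform import Rotation as R
def to(p=None,yaw=None):
    """remaining world shift in tool axes (mm) and turn (units of 8 deg), yaw = world angle (deg) of tool y, tool down"""
    s=env.observe();r=R.from_quat(s["ee_rot"]);M=r.as_matrix();p0=np.array(s["tool_pos"])
    if yaw is not None:
        a=np.radians(yaw);y=np.array([np.cos(a),np.sin(a),0]);z=np.array([0,0,-1.]);G=np.c_[np.cross(y,z),y,z]
        print("turn",np.round(np.degrees((r.inv()*R.from_matrix(G)).as_rotvec())/8,2), "shift in goal axes",np.round(1000*G.T@(np.array(p)-p0),1) if p is not None else '')
    if p is not None: print("shift",np.round(1000*M.T@(np.array(p)-p0),1))
    print("t",round(s["clock"],2),"tcp",np.round(p0,4),"yaw",np.round(np.degrees(np.arctan2(M[1,1],M[0,1])),2),"tilt",np.round(M[:2,2],4),"w",round(s["gripper_width"],3),"gf",round(s["grasp_force"],2),"F",np.round(s["wrist_force"],2),"j7",round(s["joint_positions"][6],2))
E
python3 -m inch '[0,0,0,-39.6,-18.6,0,0, 0,0,0,-39.6,-18.6,0,0, 0,0,0,-39.6,-18.6,0,0, 0,0,0,-39.6,-18.6,0,0, 0,0,0,-39.6,-18.6,0,0, 0,0,0,-39.6,-18.6,0,0, 0,0,0,-39.6,-18.6,0,0, 0,0,0,-39.6,-18.6,0,0, 0,0,0,-39.6,-18.6,0,0, 0,0,0,-39.6,-18.6,0,0, 0,0,0,-13,-44,0,0, 0,0,0,-13,-44,0,0, 0,0,0,-13,-44,0,0, 0,0,0,-13,-44,0,0, 0,0,0,-13,-44,0,0, 0,0,0,-13,-44,0,0, 0,0,0,-13,-44,0,0, 0,0,0,-13,-44,0,0, 0,0,0,-13,-44,0,0, 0,0,0,-13,-44,0,0]' 40
python3 -c "
from h import *
to([.4382,-.334,.25],77.35)"
```

```text
clock: 2.1
tool_pos: [0.5147, -0.1107, 0.2503]
ee_rot: [0.126, 0.992, 0.0, 0.0]
wrist_force: [0.9, 0.2, -0.2]
gripper_width: 1.002
grasp_force: 0.0
turn [ 0.    0.   -0.24] shift in goal axes [  25.7 -234.7    0.3]
shift [ 1.800e+01 -2.354e+02  2.000e-01]
t 2.1 tcp [ 0.5147 -0.1107  0.2503] yaw 75.47 tilt [0.0001 0.0003] w 1.002 gf 0.0 F [ 0.92  0.23 -0.25] j7 1.49
```

```bash
python3 -m inch '[0,0,-0.24,0,0,0,0, 0,0,0,4.3,-39.1,0,0, 0,0,0,4.3,-39.1,0,0, 0,0,0,4.3,-39.1,0,0, 0,0,0,4.3,-39.1,0,0, 0,0,0,4.3,-39.1,0,0, 0,0,0,4.3,-39.1,0,0, 0,0,0,0,0,40,0, 0,0,0,0,0,40,0, 0,0,0,0,0,40,0, 0,0,0,0,0,20,0,0,0,0,0,0,0,0]' 40
python3 -c "
from h import *
to([.4382,-.334,.028],77.35)
c=vision.capture('side');cv2.imwrite('pics/pre.png',cv2.resize(c['color'][250:420,180:460],None,fx=2.5,fy=2.5))"
```

```text
clock: 3.3
tool_pos: [0.4368, -0.331, 0.1074]
ee_rot: [0.11, 0.994, 0.001, -0.003]
wrist_force: [0.5, 0.4, 0.9]
gripper_width: 1.0
grasp_force: 0.0
turn [ 0.01 -0.04  0.  ] shift in goal axes [-2.  -2.7 79.4]
shift [-2.5 -2.7 79.4]
t 3.3 tcp [ 0.4368 -0.331   0.1074] yaw 77.37 tilt [-0.0054  0.002 ] w 1.0 gf 0.0 F [0.52 0.41 0.87] j7 2.15
```

View pics/pre.png

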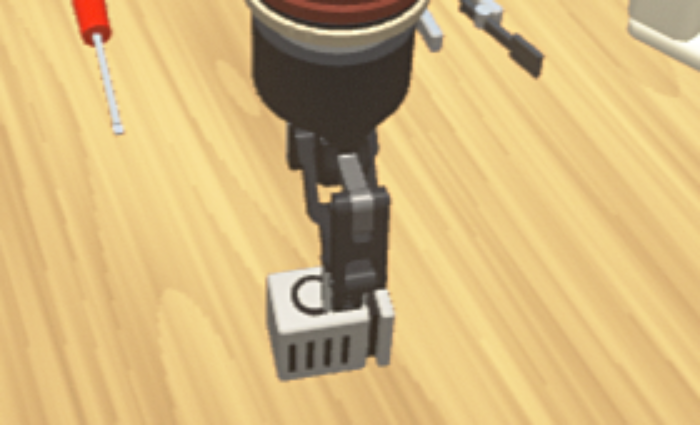

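```bash
python3 -m inch '[0,0,0,-2.3,-2.7,20,0, 0,0,0,0,0,20,0, 0,0,0,0,0,20,0, 0,0,0,0,0,19,0, 0,0,0,0,0,0,0, 0,0,0,0,0,0,0.3,0,0,0,0,0,0,0.7, 0,0,0,0,0,0,0.7, 0,0,0,0,0,0,0.7,0,0,0,0,0,0,0.7,0,0,0,0,0,0,0.7]' 40
python3 -c "
from h import *
to([.4382,-.334,.028],77.35)"
```

```text
clock: 4.45
tool_pos: [0.4412, -0.3357, 0.0326]
ee_rot: [0.11, 0.994, -0.0, 0.001]
wrist_force: [-1.4, 1.7, 8.8]
gripper_width: 0.465
grasp_force: 41.2
turn [-0.    0.01  0.  ] shift in goal axes [3.3 1.  4.6]
shift [3.3 1.  4.6]
t 4.45 tcp [ 0.4412 -0.3357  0.0326] yaw 77.38 tilt [ 0.0019 -0.0005] w 0.465 gf 41.19 F [-1.43  1.68  8.8 ] j7 2.24
```

```bash
python3 -m inch '[0,0,0,0,0,-10,0.7, 0,0,0,0,0,-30,0.7, 0,0,0,0,0,-40,0.7, 0,0,0,0,0,-40,0.7, 0,0,0,0,0,-20,0.7, 0,0,-0.8,0,0,0,0.7, 0,0,-0.8,0,0,0,0.7, 0,0,-0.8,0,0,0,0.7,0,0,-0.53,0,0,0,0.7,0,0,0,0,0,0,0.7]' 40
python3 -c "
from h import *
to([.5982,.0747,.17],100.85)
c=vision.capture('side');cv2.imwrite('pics/lift.png',cv2.resize(c['color'][100:420,180:560],None,fx=1.8,fy=1.8))
W=cloud(c);np.save('lift.npy',W)
"
```

```text
clock: 5.45
tool_pos: [0.4401, -0.3354, 0.1719]
ee_rot: [-0.095, 0.996, 0.0, 0.0]
wrist_force: [0.8, 0.2, -1.7]
gripper_width: 0.464
grasp_force: 40.7
turn [0. 0. 0.] shift in goal axes [-232.5  373.     1.9]
shift [-232.5  373.     1.9]
t 5.45 tcp [ 0.4401 -0.3354  0.1719] yaw 100.86 tilt [0.0002 0.0001] w 0.464 gf 40.68 F [ 0.78  0.2  -1.68] j7 2.49
```

View pics/lift.png

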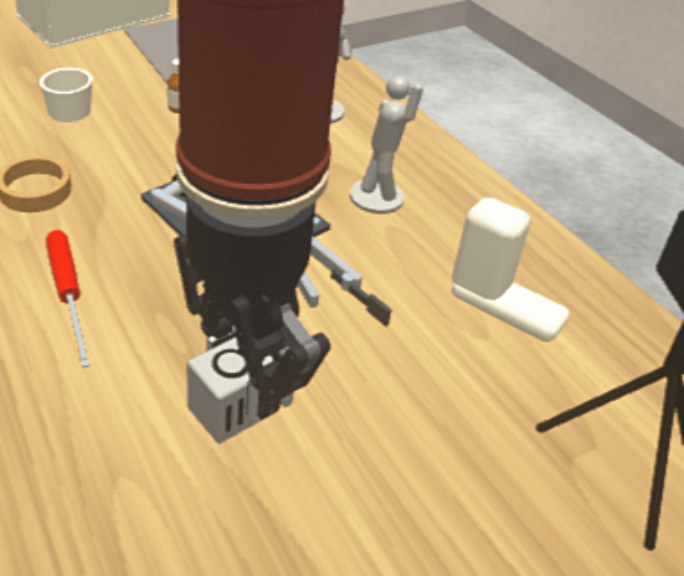

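```bash
python3 -c "
from h import *
W=np.load('lift.npy');s=env.observe();M=R.from_quat(s['ee_rot']).as_matrix()
g=1000*(W.reshape(-1,3)-s['tool_pos'])@M;g=g[np.isfinite(g[:,0])]
g=g[(abs(g[:,0])<50)&(abs(g[:,1])<30)&(g[:,2]>-45)&(g[:,2]<45)]
print(len(g))
f=g[(g[:,2]>-5)&(g[:,2]<15)&(abs(g[:,1])<15)];print('face x',np.percentile(f[:,0],[5,50,80,90,95,99]))
t=g[(g[:,0]>13)&(abs(g[:,1])<15)];h,e=np.histogram(t[:,2],np.arange(-45,46,3));print([(int(a),int(b)) for a,b in zip(e,h) if b])
print('z extents',np.percentile(t[:,2],[1,5,20,50,95,99]),'ys',np.percentile(g[g[:,0]>15][:,1],[1,99]))
"
```

```text
2040
face x [32.74560688 33.33241124 33.59734804 33.79823288 33.9452683  34.20877406]
[(-21, 111), (-18, 237), (-15, 29), (-12, 22), (-9, 22), (-6, 23), (-3, 27), (0, 20), (3, 23), (6, 22), (9, 18), (12, 24), (15, 24), (18, 16), (21, 23), (24, 18), (27, 20), (30, 4)]
z extents [-19.4835088  -18.75738669 -17.80963976 -15.30118217  25.02251006
  29.14074042] ys [-21.76529033  16.34031688]
```

```bash
python3 -m inch '[0,0,0,-23.25,37.3,0,0.7, 0,0,0,-23.25,37.3,0,0.7, 0,0,0,-23.25,37.3,0,0.7, 0,0,0,-23.25,37.3,0,0.7, 0,0,0,-23.25,37.3,0,0.7, 0,0,0,-23.25,37.3,0,0.7, 0,0,0,-23.25,37.3,0,0.7, 0,0,0,-23.25,37.3,0,0.7, 0,0,0,-23.25,37.3,0,0.7, 0,0,0,-23.25,37.3,0,0.7, 0,0,0,0,0,30,0.7, 0,0,0,0,0,30,0.7, 0,0,0,0,0,0,0.7,0,0,0,0,0,0,0.7]'
python3 -c "
from h import *
to([.5982,.0747,.0425],100.85)
c=vision.capture('side');cv2.imwrite('pics/hov.png',cv2.resize(c['color'][120:300,220:460],None,fx=3,fy=3))
W=cloud(c);s=env.observe();M=R.from_quat(s['ee_rot']).as_matrix()
g=1000*(W-s['tool_pos'])@M;np.save('g.npy',g)
q=g.reshape(-1,3);q=q[np.isfinite(q[:,0])];hh=1000*s['tool_pos'][2]-q[:,2]
f=q[(q[:,2]>-5)&(q[:,2]<15)&(abs(q[:,1])<15)&(abs(q[:,0])<50)];print('face x',np.percentile(f[:,0],[50,95]))
z=1000*s['tool_pos'][2]-q[:,2]
a=q[(abs(q[:,1])<20)&(s['tool_pos'][2]*1000-q[:,2]>20)&(s['tool_pos'][2]*1000-q[:,2]<56)&(abs(q[:,0])<60)]
h,e=np.histogram(a[:,0],np.arange(-60,61,3));print([(int(x),int(y)) for x,y in zip(e,h) if y])
"
```

```text
clock: 6.9
tool_pos: [0.5986, 0.0743, 0.1118]
ee_rot: [-0.093, 0.996, -0.0, -0.0]
wrist_force: [0.3, 0.1, -1.1]
gripper_width: 0.466
grasp_force: 40.9
turn [-0.   -0.01 -0.02] shift in goal axes [ 0.3  0.5 69.3]
shift [ 0.3  0.6 69.3]
t 6.9 tcp [0.5986 0.0743 0.1118] yaw 100.71 tilt [-0.0008 -0.0008] w 0.466 gf 40.89 F [ 0.27  0.11 -1.12] j7 1.72
face x [33.92630299 35.3455286 ]
[(-60, 16), (-57, 18), (-54, 15), (-51, 2), (-48, 3), (-45, 15), (-42, 22), (-39, 123), (-36, 32), (33, 6), (36, 10), (39, 16), (42, 28), (45, 26), (48, 21), (51, 7), (54, 10), (57, 11)]
```

View pics/hov.png

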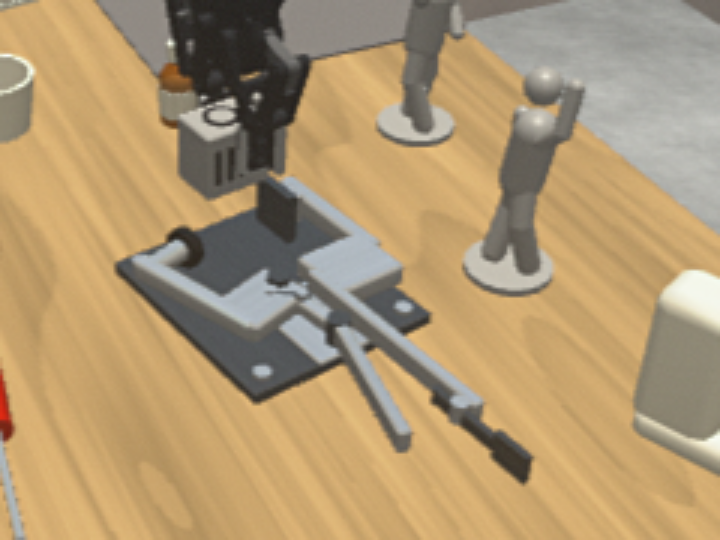

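```bash
python3 -m inch '[0,0,0,-0.5,0.5,15,0.7, 0,0,0,0,0,20,0.7, 0,0,0,0,0,15,0.7, 0,0,0,0,0,10,0.7, 0,0,0,0,0,6,0.7, 0,0,0,0,0,3,0.7, 0,0,0,0,0,0,0.7, 0,0,0,0,0,0,0.7]'
python3 -c "
from h import *
to([.5982,.0747,.0415],100.85)
c=vision.capture('side')
W=cloud(c);s=env.observe();M=R.from_quat(s['ee_rot']).as_matrix()
g=1000*(W-s['tool_pos'])@M;q=g.reshape(-1,3);q=q[np.isfinite(q[:,0])];z=1000*s['tool_pos'][2]-q[:,2]
f=q[(z>35)&(z<50)&(abs(q[:,1])<15)&(abs(q[:,0])<50)&(q[:,0]>25)];print('face x',np.percentile(f[:,0],[5,50,95]))
t=q[(q[:,0]>13)&(q[:,0]<30)&(abs(q[:,1])<15)&(q[:,2]<0)];print('top z',np.median(1000*s['tool_pos'][2]-t[:,2]))
"
```

```text
clock: 7.75
tool_pos: [0.5996, 0.0753, 0.0428]
ee_rot: [-0.094, 0.996, 0.0, 0.0]
wrist_force: [-0.1, 0.2, -1.3]
gripper_width: 0.463
grasp_force: 41.2
turn [-0.    0.01 -0.  ] shift in goal axes [ 1.5 -0.3  1.3]
shift [ 1.5 -0.3  1.3]
t 7.75 tcp [0.5996 0.0753 0.0428] yaw 100.81 tilt [0.0009 0.0002] w 0.463 gf 41.15 F [-0.07  0.25 -1.33] j7 1.76
face x [32.2985961  42.4416741  49.57693233]
top z 115.73460545013934
```

```bash
python3 -m inch '[0,0,0,0.5,0,1,0.7, 0,0,0,0,0,0.5,0.7, 0,0,0,0,0,0,0.7]'; python3 -m inch '[0,0,0,0,0,1,0.7, 0,0,0,0,0,0,0.7]'
```

```text
clock: 8.1
tool_pos: [0.5995, 0.0753, 0.0427]
ee_rot: [-0.094, 0.996, 0.0, 0.001]
wrist_force: [-5.3, -0.2, 13.9]
gripper_width: 0.468
grasp_force: 43.0
clock: 8.3
tool_pos: [0.5995, 0.0753, 0.0426]
ee_rot: [-0.094, 0.996, 0.001, 0.001]
wrist_force: [-9.4, -0.3, 24.3]
gripper_width: 0.46
grasp_force: 44.2
```

```bash
python3 -m inch '[0,0,0,0,0,-2,0.7, 0,0,0,0,0,0,0.7, 0,0,0,0,0,0,0.5,0,0,0,0,0,0,0.45, 0,0,0,0,0,0,0.35, 0,0,0,0,0,0,0.3, 0,0,0,0,0,0,0.3,0,0,0,0,0,0,0.3, 0,0,0,0,0,-5,0.3, 0,0,0,0,0,-15,0.3, 0,0,0,0,0,-30,0.3, 0,0,0,0,0,-40,0.3, 0,0,0,0,0,-40,0.3]'
python3 -c "
from h import *
to([.638,-.138,.17],10.85)
for n in('side','top'):
  c=vision.capture(n);cv2.imwrite('pics/pl_%s.png'%n,cv2.resize(c['color'][120:300,220:460],None,fx=3,fy=3));W=cloud(c)
  m=(abs(W[...,2]-.060)<.006)&(abs(W[...,0]-.6)<.05)&(abs(W[...,1]-.075)<.04);p=W[m]
  print(n,m.sum(),cv2.minAreaRect((p[:,:2]*1000).astype(np.float32)) if m.sum() else '',p.mean(0))
"
```

```text
clock: 9.6
tool_pos: [0.5985, 0.0749, 0.1743]
ee_rot: [-0.094, 0.996, -0.0, 0.0]
wrist_force: [-0.0, 1.1, -0.0]
gripper_width: 0.701
grasp_force: 0.0
turn [ 0.    0.   11.24] shift in goal axes [-216.5   -1.3    4.3]
shift [   1.  -216.5    4.4]
t 9.6 tcp [0.5985 0.0749 0.1743] yaw 100.79 tilt [ 0.0003 -0.0001] w 0.701 gf 0.0 F [-0.03  1.07 -0.  ] j7 1.69
side 420 ((604.3748779296875, 74.2822036743164), (79.30794525146484, 42.81941223144531), 10.068686485290527) [0.60047424 0.07082327 0.05909098]
top 0  [nan nan nan]<string>:7: RuntimeWarning: Mean of empty slice.
  ret = um.true_divide(
```

View pics/pl_side.png

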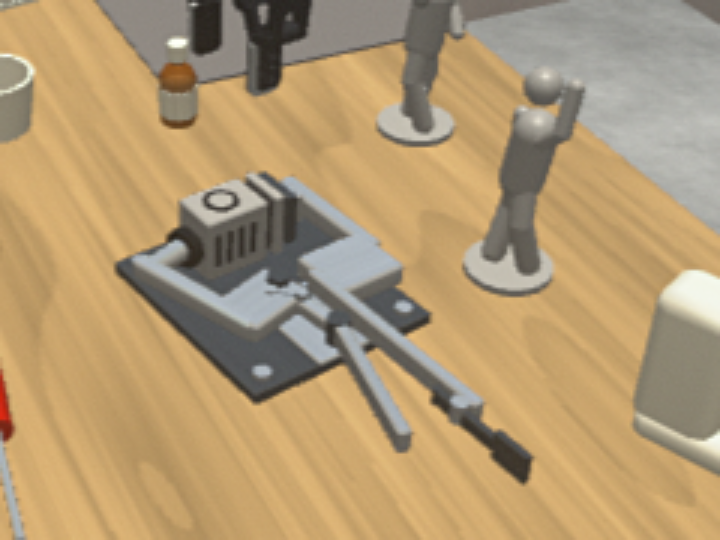

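```bash
python3 -m inch '[0,0,0,0.2,-43.3,0,0, 0,0,0,0.2,-43.3,0,0, 0,0,0,0.2,-43.3,0,0, 0,0,0,0.2,-43.3,0,0, 0,0,0,0.2,-43.3,0,0, 0,0,0.937,0,0,0,0, 0,0,0.937,0,0,0,0, 0,0,0.937,0,0,0,0, 0,0,0.937,0,0,0,0, 0,0,0.937,0,0,0,0, 0,0,0.937,0,0,0,0, 0,0,0.937,0,0,0,0, 0,0,0.937,0,0,0,0, 0,0,0.937,0,0,0,0, 0,0,0.937,0,0,0,0, 0,0,0.937,0,0,0,0, 0,0,0.937,0,0,0,0, 0,0,0,0,0,40,0, 0,0,0,0,0,40,0, 0,0,0,0,0,0,0]'
python3 -c "
from h import *
to([.6393,-.1384,.037],10.85)
c=vision.capture('top');W=cloud(c);s=env.observe()
d=np.array([-.188,.982]);y=np.array([-.982,-.188]);o=np.array([.5985,.0747])
p=W[np.isfinite(W[...,0])];q=np.c_[(p[:,:2]-o)@d,(p[:,:2]-o)@y,p[:,2]]*1000
h=q[(abs(q[:,2]-59)<5)&(abs(q[:,0])<30)&(abs(q[:,1])<32)];print('housing top',len(h),np.percentile(h[:,:2],[1,50,99],axis=0) if len(h) else '')
c=vision.capture('side');cv2.imwrite('pics/sq.png',cv2.resize(c['color'][160:300,260:460],None,fx=3.5,fy=3.5))
"
```

```text
clock: 11.7
tool_pos: [0.6354, -0.1362, 0.0877]
ee_rot: [0.637, 0.771, -0.002, -0.003]
wrist_force: [-0.1, 0.8, 0.5]
gripper_width: 1.0
grasp_force: 0.0
turn [-0.05 -0.02  0.01] shift in goal axes [-2.9  3.4 50.7]
shift [-3.   3.7 50.6]
t 11.7 tcp [ 0.6354 -0.1362  0.0877] yaw 10.9 tilt [-0.0074  0.0013] w 1.0 gf 0.0 F [-0.11  0.83  0.5 ] j7 0.7
housing top 331 [[-17.81784897 -31.36658127]
 [  2.01387669   0.71558375]
 [ 21.21177551  31.42031283]]
```

View pics/sq.png

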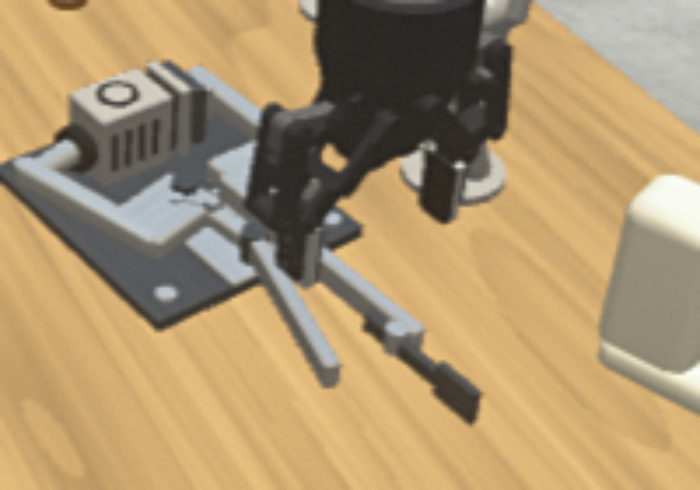

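```bash
python3 -m inch '[0,0,0,-3,-0.5,0,0, 0,0,0,0,0,15,0, 0,0,0,0,0,15,0, 0,0,0,0,0,15,0, 0,0,0,0,0,6,0, 0,0,0,0,0,0,0, 0,0,0,0,0,0,0]' 50
python3 -c "
from h import *
to([.6393,-.1384,.036],10.85)"
```

```text
clock: 12.5
tool_pos: [0.6384, -0.1409, 0.0409]
ee_rot: [0.637, 0.771, -0.0, 0.0]
wrist_force: [-0.5, -0.2, -0.0]
gripper_width: 1.001
grasp_force: 0.0
turn [-0.  0.  0.] shift in goal axes [2.3 1.3 4.9]
shift [2.3 1.3 4.9]
t 12.5 tcp [ 0.6384 -0.1409  0.0409] yaw 10.86 tilt [-0.0001 -0.0003] w 1.001 gf 0.0 F [-0.53 -0.16 -0.04] j7 0.74
```

```bash
python3 -m inch '[0,0,0,2,0,4,0, 0,0,0,0,1.3,0,0.2, 0,0,0,0,0,0,0.35, 0,0,0,0,0,0,0.45, 0,0,0,0,0,0,0.55, 0,0,0,0,0,0,0.65, 0,0,0,0,0,0,0.75, 0,0,0,0,0,0,0.8, 0,0,0,0,0,0,0.8,0,0,0,0,0,0,0.8,0,0,0,0,0,0,0.8]' 50
python3 -c "
from h import *
to([.6393,-.1384,.036],10.85)"
```

```text
clock: 13.6
tool_pos: [0.6421, -0.1384, 0.0381]
ee_rot: [0.636, 0.771, 0.001, 0.002]
wrist_force: [7.5, -1.9, -0.0]
gripper_width: 0.31
grasp_force: 49.8
turn [0.04 0.02 0.01] shift in goal axes [ 0.5 -2.7  2.1]
shift [ 0.5 -2.7  2.1]
t 13.6 tcp [ 0.6421 -0.1384  0.0381] yaw 10.97 tilt [ 0.0053 -0.0013] w 0.31 gf 49.83 F [ 7.48 -1.94 -0.05] j7 0.74
```

```bash
python3 -m inch '[0,0,0,0,0,0,0.6, 0,0,0,0,0,0,0.45, 0,0,0,0,0,0,0.25, 0,0,0,0,0,0,0.15, 0,0,0,0,0,0,0.15, 0,0,0,0,0,-10,0.15, 0,0,0,0,0,-30,0.1, 0,0,0,0,0,-40,0, 0,0,0,0,0,-40,0,0,0,0,0,0,0,0]' 50
python3 -c "
from h import *
to([.6393,-.1384,.15],10.85)
c=vision.capture('side');cv2.imwrite('pics/lk.png',cv2.resize(c['color'][160:300,260:460],None,fx=3.5,fy=3.5))
W=cloud(c);np.savez('side1.npz',W=W,color=c['color'])
"
```

```text
clock: 14.6
tool_pos: [0.6418, -0.1401, 0.1634]
ee_rot: [0.637, 0.771, 0.002, 0.004]
wrist_force: [0.7, 0.2, -0.3]
gripper_width: 1.002
grasp_force: 0.0
turn [ 0.06  0.02 -0.  ] shift in goal axes [ 2.1 -2.2 13.4]
shift [ 2.1 -2.3 13.4]
t 14.6 tcp [ 0.6418 -0.1401  0.1634] yaw 10.82 tilt [ 0.0086 -0.0011] w 1.002 gf 0.0 F [ 0.67  0.15 -0.34] j7 0.67
```

View pics/lk.png

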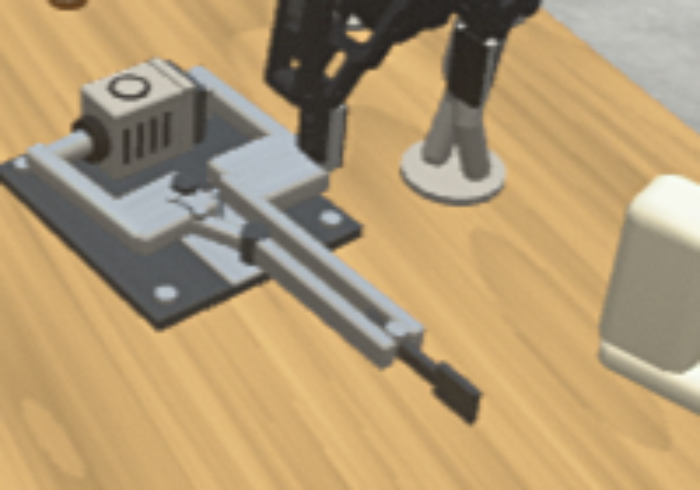

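Run:
```python
from h import *
d=np.array([-.188,.982]);y=np.array([-.982,-.188]);o=np.array([.5985,.0747])
for n,f in(("side",'side1.npz'),("top0",'top0.npz'),("side0",'side0.npz')):
    D=np.load(f);W=D["W"];ok=np.isfinite(W[...,0]);p=W[ok];q=np.c_[(p[:,:2]-o)@d,(p[:,:2]-o)@y,p[:,2]]*1000
    k=(q[:,0]<-268)&(q[:,0]>-315)&(abs(q[:,1])<40)&(q[:,2]>22)&(q[:,2]<52);g=q[k];print(n,len(g),np.round(np.percentile(g,[2,50,98],axis=0).T,1).tolist())
    if n=="side":
        k=(q[:,0]<-180)&(q[:,0]>-240)&(abs(q[:,1])<40)&(q[:,2]>40)&(q[:,2]<50);print("handles y",np.percentile(q[k,1],[2,98]))
        k=(abs(q[:,0])<25)&(abs(q[:,1])<45)&(abs(q[:,2]-60)<2.5);print("housing top",np.percentile(q[k,:2],[1,50,99],axis=0))
P=o-.287*d+.035*y;print(P);to([P[0],P[1],.035],10.85)
```

```text
side 160 [[-298.5, -285.8, -269.0], [-4.8, -0.3, 2.1], [25.5, 38.1, 46.5]]
handles y [-15.61824372  13.58246519]
housing top [[-19.75665121 -36.71451113]
 [ -1.5838334   -5.71539751]
 [ 20.61596464  23.12663074]]
top0 35 [[-295.0, -281.4, -268.3], [-6.1, -1.8, -0.2], [27.8, 45.5, 50.1]]
side0 160 [[-298.8, -285.8, -269.9], [-4.1, -0.1, 1.7], [25.1, 38.0, 46.8]]
[ 0.618086 -0.213714]
turn [ 0.04  0.01 -0.  ] shift in goal axes [-68.8 -36.3 125.5]
shift [-68.7 -37.  125.4]
t 14.65 tcp [ 0.6408 -0.1393  0.1605] yaw 10.85 tilt [ 0.0055 -0.0004] w 0.998 gf 0.0 F [ 0.01 -0.5  -0.83] j7 0.67
```

```bash
python3 -m inch '[0,0,0,-23,-12,0,1, 0,0,0,-23,-12,0,1, 0,0,0,-23,-12,0,1, 0,0,0,0,0,0,1, 0,0,0,0,0,0,1, 0,0,0,0,0,0,1, 0,0,0,0,0,40,1, 0,0,0,0,0,40,1, 0,0,0,0,0,30,1,0,0,0,0,0,12,1, 0,0,0,0,0,0,1, 0,0,0,0,0,0,1]' 40
python3 -c "
from h import *
to([.618,-.2137,.038],10.85)
c=vision.capture('side');W=cloud(c)
d=np.array([-.188,.982]);y=np.array([-.982,-.188]);o=np.array([.5985,.0747])
p=W[np.isfinite(W[...,0])];q=np.c_[(p[:,:2]-o)@d,(p[:,:2]-o)@y,p[:,2]]*1000
k=(q[:,0]<-260)&(q[:,0]>-310)&(q[:,1]>6)&(q[:,1]<75)&(q[:,2]>22)&(q[:,2]<45);print('finger',k.sum(),np.percentile(q[k],[2,50,98],axis=0).T.tolist())
"
```

```text
clock: 15.85
tool_pos: [0.6178, -0.2131, 0.0361]
ee_rot: [0.637, 0.771, 0.0, 0.001]
wrist_force: [-0.2, 0.6, 0.7]
gripper_width: 0.003
grasp_force: 0.0
turn [0.01 0.01 0.01] shift in goal axes [-0.7  0.1 -1.9]
shift [-0.7  0.1 -1.9]
t 15.85 tcp [ 0.6178 -0.2131  0.0361] yaw 10.89 tilt [ 0.0013 -0.0006] w 0.003 gf 0.0 F [-0.21  0.57  0.71] j7 0.86
finger 148 [[-299.00039037206494, -294.39024148861245, -281.47677768597146], [21.038764986818023, 40.93951046134367, 48.762486306612345], [23.03804614881218, 34.21542050742313, 44.815016115905756]]
```

```bash
python3 -m inch '[0,0,0,0,8,0,1, 0,0,0,0,8,0,1, 0,0,0,0,4,0,1, 0,0,0,0,4,0,1, 0,0,0,0,4,0,1, 0,0,0,0,4,0,1, 0,0,0,0,3,0,1, 0,0,0,0,0,0,1]'
python3 -c "
from h import *
to([.618,-.2137,.038],10.85)
c=vision.capture('side');cv2.imwrite('pics/fl.png',cv2.resize(c['color'][160:300,260:460],None,fx=3.5,fy=3.5))"
```

```text
clock: 16.7
tool_pos: [0.6516, -0.2064, 0.0347]
ee_rot: [0.637, 0.771, -0.0, 0.0]
wrist_force: [-1.2, -0.0, 0.2]
gripper_width: -0.004
grasp_force: 0.4
turn [0. 0. 0.] shift in goal axes [ -0.9 -34.4  -3.3]
shift [ -0.8 -34.4  -3.3]
t 16.7 tcp [ 0.6516 -0.2064  0.0347] yaw 10.88 tilt [ 0.     -0.0002] w -0.004 gf 0.4 F [-1.19 -0.    0.24] j7 0.83
```

View pics/fl.png

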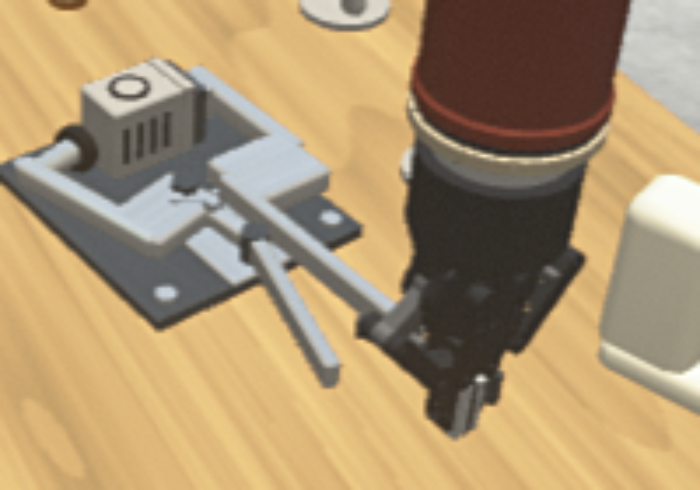

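```bash
python3 -m inch '[0,0,0,0,-5,0,1, 0,0,0,0,-10,0,1, 0,0,0,-3,-10,0,1, 0,0,0,-3,-5,0,1, 0,0,0,0,0,-20,1, 0,0,0,0,0,-40,1, 0,0,0,0,0,-40,1, 0,0,0,0,0,-40,1, 0,0,0,0,0,0,1, 0,0,0,0,0,0,1]'
python3 -c "
from h import *
to()
c=vision.capture('side');cv2.imwrite('pics/end.png',cv2.resize(c['color'][100:300,180:460],None,fx=2.8,fy=2.8));W=cloud(c)
d=np.array([-.188,.982]);y=np.array([-.982,-.188]);o=np.array([.5985,.0747])
p=W[np.isfinite(W[...,0])];q=np.c_[(p[:,:2]-o)@d,(p[:,:2]-o)@y,p[:,2]]*1000
k=(abs(q[:,0])<25)&(abs(q[:,1])<45)&(abs(q[:,2]-60)<2.5);print('housing top',np.percentile(q[k,:2],[1,50,99],axis=0))
k=(q[:,0]<-268)&(q[:,0]>-315)&(abs(q[:,1])<40)&(q[:,2]>22)&(q[:,2]<52);g=q[k];print(len(g),np.round(np.percentile(g,[2,50,98],axis=0).T,1).tolist())
"
```

```text
clock: 17.75
tool_pos: [0.6231, -0.2185, 0.1758]
ee_rot: [0.637, 0.771, 0.001, 0.001]
wrist_force: [-1.0, -0.2, -0.7]
gripper_width: -0.001
grasp_force: 0.0
t 17.75 tcp [ 0.6231 -0.2185  0.1758] yaw 10.84 tilt [0.0022 0.0002] w -0.001 gf 0.0 F [-0.95 -0.22 -0.66] j7 0.79
housing top [[-19.96831085 -36.66474954]
 [ -1.68868821  -6.4732786 ]
 [ 21.06064155  22.84312642]]
161 [[-298.9, -286.4, -269.3], [-4.8, -0.1, 1.9], [25.5, 38.3, 46.9]]
```

View pics/end.png

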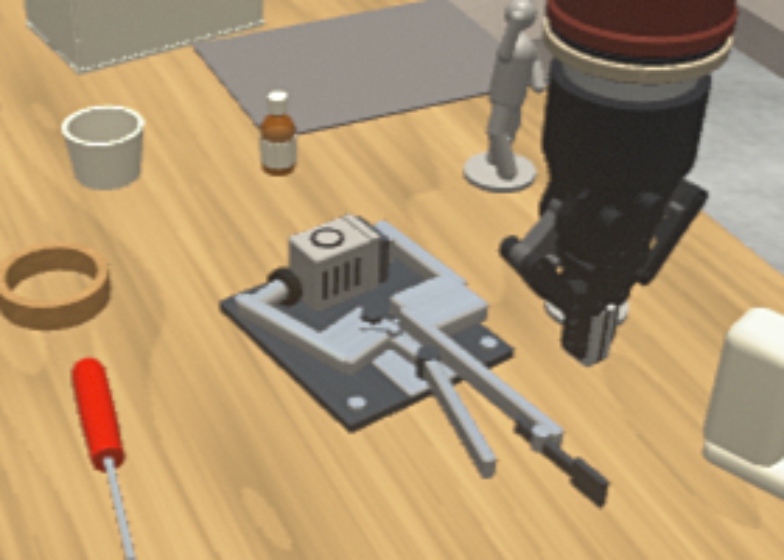

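The pliers are open, the lever is back at rest and the closed housing is standing in the mouth; the arm is clear.

```bash
python3 -c "
from station import env
print(env.sign_off())"
```

```text
the job is handed in; nothing more can be done
None
```

The job is handed in at about 18 s: the pliers locked over centre on the housing and held hands-off, the release lever sprang them open, and the housing is standing closed (about 60 mm long) between the open jaws, with nothing else seen to move; sign-off gave no verdict.

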